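Feel the sealing flange of a gearbox oil pan for dents

ROBOT

A 6-joint arm with a two-finger parallel gripper is mounted at the origin on the work surface. World frame = base frame: x ahead of the robot, y to its left, z up, the work surface at z = 0. Lengths are in m, angles in rad, forces in N, time in s.
With the tool pointing down it reaches from about 0.275 to 0.85 m from the base axis. Payload 5.2 kg.
Tool frame: the origin (TCP) lies midway between the tips of the shut fingers; the grasp point (between the pads) lies arm.grip_depth behind it (arm.grip_depth is the distance from the TCP to the grasp point, in m); z points along the fingers, y is the line along which they close (so a half turn about z gives the same grasp; the last joint's range is limited). The gripper opens to 85 mm and grips with 20 to 120 N. Pads are 22 mm wide; open, the fingers measure 114 mm over their backs; the gripper's body (76 mm by 85 mm) begins 54 mm behind the grasp point. The pads swing forward as they close: fully open they stand 13 mm farther back than shut.
Start: joints at [-1.45, 0.259, 1.535, -0, 1.348, -0.203], TCP at [0.175, -0.521, 0.197] pointing down, gripper open.
Joint ranges: [-3.14, 3.14], [-0.91, 2.08], [0.19, 2.58], [-1.22, 4.36], [0.22, 2.71], [-3.12, 3.12]. Speed limits (rad/s): [2.57, 2.57, 3.14, 3.14, 3.14, 3.14].

INTERFACE

Orientations are given as a rotation vector (axis times angle).
In Python, from plant import arm gives the robot as it stands.
- The arm moves only by the tool move_arm, never from a script. Its argument "plan" is a list of rows, each an object of numbers: "fingers": the opening, from 0 (shut) to 1 (fully open); "dx", "dy", "dz": the shift along the world's x, y, z in cm; "ax", "ay", "az": the turn, a rotation vector about the world's x, y, z in rad. In form: [{"fingers": .., "dx": .., "dy": .., "dz": .., "ax": .., "ay": .., "az": ..}, ...]. A call has 1 to 8 rows; each row is the pose to reach, as a shift and turn from the pose commanded when the call began; what a row does not reach only later rows make up. A row lasts 1/8 s, in which the tool goes at most 62.5 mm and 10.7 degrees, less where a joint would pass 70% of its speed; a pose out of reach is approached as far as the arm can. A call with a gripper value outside its range is refused whole. The fingers move at their own pace and stop on an object; "newtons" is the grip in N (left out, the last holds). Time passes only in rows, so rows that repeat a pose let the fingers close. It gives the time, the measured TCP pose, the force, the opening and the grip force at its end, in the units of the state.
- arm.observe(): the state, without advancing time (a new reading comes with each control period).
- arm.grab_frame(name): name is "side" or "top"; returns a dict with "frame" (400x640x3 uint8, red, green, blue), "camera_matrix" (3x3 intrinsics, pixels), "origin" and "attitude" of the camera in the world. Camera axes: x right, y down, z forward; pixel columns grow to the right and rows downward; lengths in m; the calibration is good to about 2 mm. A picture is of the moment at which its call begins. There is no depth.
- arm.finish_job(): hands the job in; it is judged then, once.
The state is a dict: "time": time; "joints": joint angles; "qd": joint speeds; "tau": joint torques, N m; "eef_pos": TCP position; "eef_rot": TCP orientation; "ft_force": force on the tool from outside, world axes, zero at the start; "torque": the same for the moment, N m; "finger_gap": opening from 0.0 (shut) to 1.0 (fully open); "grasp_force": force on a finger pad.
Only numpy, scipy, OpenCV 4.12 (cv2) and the standard library are available. Lean on these libraries where they do the work, as an engineer would, in place of code of your own. Each camera call takes 0.05 s, during which the arm holds its last target. There are 200 camera calls.

TASK

Feel the flat flange round the top of the new gearbox oil pan for dents: set the closed fingertips, pointing straight down, lightly on the flange at the corner that carries the ear, then slide them along the long side to the second corner, round it, and along the short side to the third corner, without lifting off on the way. Touch so lightly that the pan sinks only a few millimetres into its soft packing, never a full centimetre, and leave everything else where it is. Finish while holding: the fingertips stay resting lightly on the third corner.

Things in the scene. Friction and masses are not known exactly. Their poses are not given: they have to be found in the camera images.
- packing: dark foam packing tray, 56 mm high, on a cardboard sheet (164 x 254 mm), that carries the oil pan; both stay in place. Origin: centre of its underside, on the table; x runs across the pan (short way), y along it (long way), z up. The pan is an open tray of bare steel, 152 mm (x) by 242 mm (y), 45 mm deep, open side up; nothing but the pan stands above the foam
- pan (a joint): how far the pan has sunk straight down into the packing, in m: 0 at rest, 0.015 at the very bottom. It is springy: it starts to sink at about 1.2 N and sinks a further 1.7 mm for each newton (5 mm at about 4 N); it stays level wherever it is pressed and comes back up when let go
- rim_centre (a point): centre of the pan's opening, at the height of the flange's top, 80 mm above the table at rest; axes as the packing tray's; moves down with the pan. The flange is a flat level band 16 mm wide all round the pan's top; its dark bolt holes are flush, so it is smooth to slide over. Inside it the tray drops 41 mm to its floor
- corner_ear (a point): start: top of the flange, middle of its width, at the corner with the ear (a round-ended tab 28 mm wide with a hole, level with the flange, that sticks out 35 mm along the pan's +y); 68 mm to -x and 113 mm to +y of rim_centre in the pan's axes
- corner_second (a point): top of the flange, middle of its width, at the second corner: the other end of the same long side; 68 mm to -x and 113 mm to -y of rim_centre
- corner_third (a point): finish: top of the flange, middle of its width, at the third corner, across the short side from the second; 68 mm to +x and 113 mm to -y of rim_centre
- carton: open cardboard box 190 x 200 mm, 55 mm high, beside the pan; does not move; origin: centre of its underside
- bearing: steel ball bearing, a ring 72 mm across with a 32 mm bore, 22 mm high, lying in the carton; origin: centre of its underside; loose, to be left alone
- brakepad: brake pad, a flat dark steel plate 55 x 120 x 6 mm with a grey friction block, 17 mm high in all, lying in the carton; origin: centre of its underside; loose, to be left alone
- drainplug: brass drain plug, 26 mm diameter head, 26 mm tall, standing on the floor inside the pan; origin: centre of its underside; loose, to be left alone
- filter: white oil filter, a can 72 mm in diameter and 85 mm tall; origin: centre of its underside; loose, to be left alone
- oilbottle: grey oil bottle, 70 mm in diameter and 190 mm tall; origin: centre of its underside; loose, to be left alone
- plugbox: small pale box of spark plugs, 45 x 95 x 45 mm; origin: centre of its underside; loose, to be left alone
- wrench: steel wrench 170 mm long lying on the table between the pan and the carton; origin: its underside at about mid length; loose, to be left alone

How it is judged:
By the outcome, as a careful person would: the job done as asked, in the order asked, and still so for the second after the job is handed in, while the arm keeps its last pose, push and grip.
It also fails if it takes over 48 s, if anything falls off the work surface, if the arm or the gripper's body presses on something with over 40 N, if the wrist force passes 120 N, or if a joint passes its speed limit or range.

## Working session

There is one attempt and no reset: what is moved stays moved. The work goes in short steps, Python scripts to look and compute and a tool call to move; the robot and the scene stay as the last step left them, time stands still between calls to the robot, and variables do not carry over. Pictures are saved under pics/ and viewed, at most 10 in all, crops included, and the job is handed in when it is done.

Besides the shell and the picture viewer there is one more tool, called after "Call:" as name(argument=value, ...), one argument or row to a line, values as JSON. move_arm: Moves the arm, as the interface text tells. Its arguments: {"type":"object","properties":{"plan":{"type":"array","items":{"type":"object","properties":{"fingers":{"type":"number"},"dx":{"type":"number"},"dy":{"type":"number"},"dz":{"type":"number"},"ax":{"type":"number"},"ay":{"type":"number"},"az":{"type":"number"}}}},"newtons":{"type":"number"}},"required":["plan"]}

```bash
mkdir -p pics; cat > h.py <<'E'
import numpy as np, cv2
from plant import arm
def snap(n,f):
    d=arm.grab_frame(n); cv2.imwrite(f,d["frame"][:,:,::-1]); return d
def ray(d,u,v,z):
    K=np.array(d["camera_matrix"]);R=np.array(d["attitude"]);o=np.array(d["origin"])
    if R.shape!=(3,3): R=cv2.Rodrigues(R)[0]
    r=R@np.linalg.inv(K)@[u,v,1]; return o+r*(z-o[2])/r[2]
def proj(d,p):
    K=np.array(d["camera_matrix"]);R=np.array(d["attitude"]);o=np.array(d["origin"])
    if R.shape!=(3,3): R=cv2.Rodrigues(R)[0]
    q=K@R.T@(np.array(p)-o); return q[:2]/q[2]
E
python3 - <<'E'
from h import *
import pickle
c={n:snap(n,f'pics/{n}0.png') for n in('top','side')}
pickle.dump(c,open('c.pkl','wb'))
for n in c: print(n,c[n]['origin'],c[n]['attitude'],c[n]['camera_matrix'])
print(arm.observe())
E
```

```text
top [ 0.44999568 -0.026695    0.82983279] [-2.09818172  2.10656339 -0.23863707] [[388.0213929    0.         321.59391439]
 [  0.         388.0213929  198.46044936]
 [  0.           0.           1.        ]]
side [0.4650312  0.72074626 0.94410291] [-0.32717048  2.87094165 -1.06037593] [[469.38815785   0.         321.93644762]
 [  0.         469.38815785 199.26447239]
 [  0.           0.           1.        ]]
{'time': 0.1, 'joints': array([-1.44978189e+00,  2.59261974e-01,  1.53596473e+00,  9.41542396e-06,
        1.34802870e+00, -2.02835160e-01]), 'qd': array([-0.00226877, -0.00196635, -0.0024369 ,  0.00015827,  0.00018904,
       -0.00034724]), 'tau': array([ 3.50422444e-03, -4.46969175e+01, -2.91249007e+01, -1.99108508e-04,
        6.32707524e-03, -7.99470399e-06]), 'eef_pos': array([ 0.17496167, -0.52086583,  0.19616585]), 'eef_rot': array([-3.09885813e+00, -5.06210652e-01, -1.21166684e-04]), 'ft_force': array([-0.11017136, -1.47021748,  0.52561892]), 'torque': array([ 0.05903794,  0.04443698, -0.05591687]), 'grasp_force': 0.0, 'finger_gap': 0.9972078744938646}
```

View pics/top0.png

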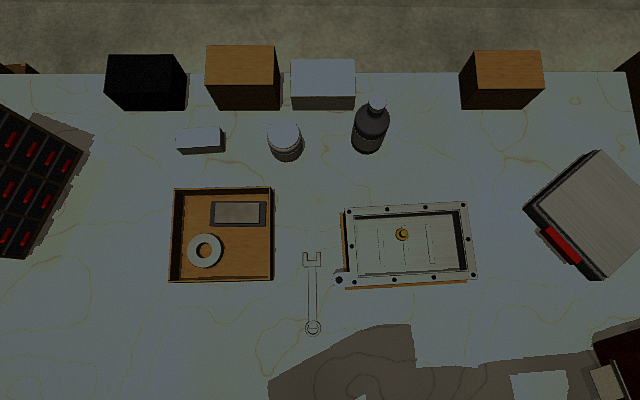

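View pics/side0.png

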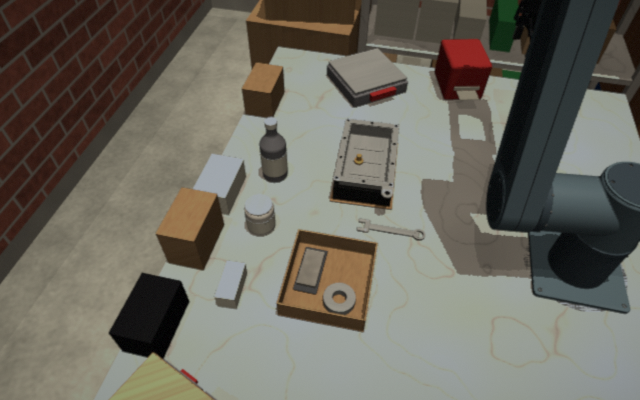

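The top view shows the pan at pixels (345–477, 203–288), with the ear at about (339, 280), on the robot's side and to the left. I'll enlarge it for the corners.

```bash
python3 - <<'E'
import cv2
i=cv2.imread('pics/top0.png')[190:300,325:485]
cv2.imwrite('pics/crop.png',cv2.convertScaleAbs(cv2.resize(i,None,fx=5,fy=5,interpolation=cv2.INTER_CUBIC),alpha=1.5))
E
```

```text
(no output)
```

View pics/crop.png

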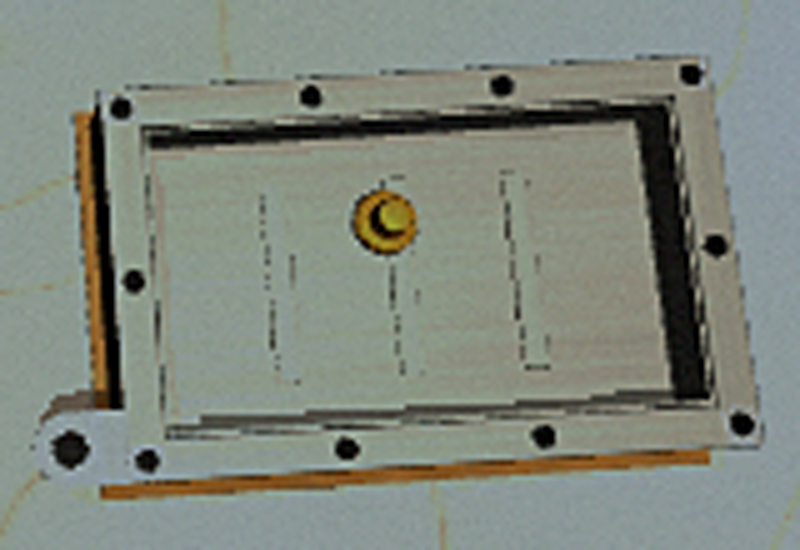

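The crop shows the corner bolt holes at crop pixels (147,460) for the ear corner, (742,424) for the second, (691,74) for the third and (121,108) for the fourth.

```bash
python3 - <<'E'
from h import *
import pickle
c=pickle.load(open('c.pkl','rb'));d=c['top']
P=[ray(d,(U+.5)/5-.5+325,(V+.5)/5-.5+190,.08) for U,V in[(147,460),(742,424),(691,74),(121,108)]]
P=np.array(P)[:,:2];ctr=P.mean(0)
M=np.array([[-68,113],[-68,-113],[68,-113],[68,113]])/1000
U,_,V=np.linalg.svd((P-ctr).T@M);R=U@V
print(P.round(4),ctr,np.degrees(np.arctan2(R[1,0],R[0,0])))
F=M@R.T+ctr;print(F.round(4),(F-P).round(4))
for f in F: print(proj(c['side'],[*f,.08]).round(1))
o=arm.observe();R=cv2.Rodrigues(o['eef_rot'])[0];print(R.round(3),(F[0]-o['eef_pos'][:2])*100)
E
```

```text
[[ 0.4605 -0.0881]
 [ 0.473  -0.3142]
 [ 0.6088 -0.3064]
 [ 0.596  -0.0809]] [ 0.53459407 -0.19741851] 3.185490044754523
[[ 0.4604 -0.0884]
 [ 0.473  -0.314 ]
 [ 0.6088 -0.3065]
 [ 0.5962 -0.0808]] [[-0.0001 -0.0003]
 [-0.      0.0002]
 [-0.0001 -0.    ]
 [ 0.0002  0.0001]]
[390.3 184.2]
[396.1 125.5]
[348.  119.7]
[336.4 177.1]
[[ 0.948  0.318 -0.   ]
 [ 0.318 -0.948  0.002]
 [ 0.    -0.002 -1.   ]] [28.54582172 43.24940524]
```

Call:
move_arm(
  plan=[
    {"fingers": 0, "dx": 3.5, "dy": 5.4, "az": -0.05},
    {"fingers": 0, "dx": 7, "dy": 10.8, "az": -0.1},
    {"fingers": 0, "dx": 10.5, "dy": 16.2, "az": -0.15},
    {"fingers": 0, "dx": 14, "dy": 21.6, "az": -0.2},
    {"fingers": 0, "dx": 17.5, "dy": 27, "az": -0.25},
    {"fingers": 0, "dx": 21, "dy": 32.4, "dz": -2, "az": -0.267},
    {"fingers": 0, "dx": 24.5, "dy": 37.8, "dz": -4, "az": -0.267},
    {"fingers": 0, "dx": 28.5, "dy": 43.2, "dz": -6, "az": -0.267},
  ],
)

```text
$.plan[0]: bad value
```

Call:
move_arm(
  plan=[
    {"fingers": 0},
    {"fingers": 0},
    {"fingers": 0},
    {"fingers": 0},
  ],
)

```text
$.plan[0]: bad value
```

```bash
python3 - <<'E'
from h import *
import time
o=arm.observe();print(o)
d=snap('side','pics/s1.png');print(proj(d,o['eef_pos']))
i=cv2.imread('pics/s1.png')[60:240,280:480];cv2.imwrite('pics/s1c.png',cv2.convertScaleAbs(cv2.resize(i,None,fx=3,fy=3),alpha=1.3))
E
```

```text
{'time': 0.1, 'joints': array([-1.44978189e+00,  2.59261974e-01,  1.53596473e+00,  9.41542396e-06,
        1.34802870e+00, -2.02835160e-01]), 'qd': array([-0.00226877, -0.00196635, -0.0024369 ,  0.00015827,  0.00018904,
       -0.00034724]), 'tau': array([ 3.50422444e-03, -4.46969175e+01, -2.91249007e+01, -1.99108508e-04,
        6.32707524e-03, -7.99470399e-06]), 'eef_pos': array([ 0.17496167, -0.52086583,  0.19616585]), 'eef_rot': array([-3.09885813e+00, -5.06210652e-01, -1.21166684e-04]), 'ft_force': array([-0.11017136, -1.47021748,  0.52561892]), 'torque': array([ 0.05903794,  0.04443698, -0.05591687]), 'grasp_force': 0.0, 'finger_gap': 0.9972078744938646}
[516.09214214  63.07747919]
```

View pics/s1c.png

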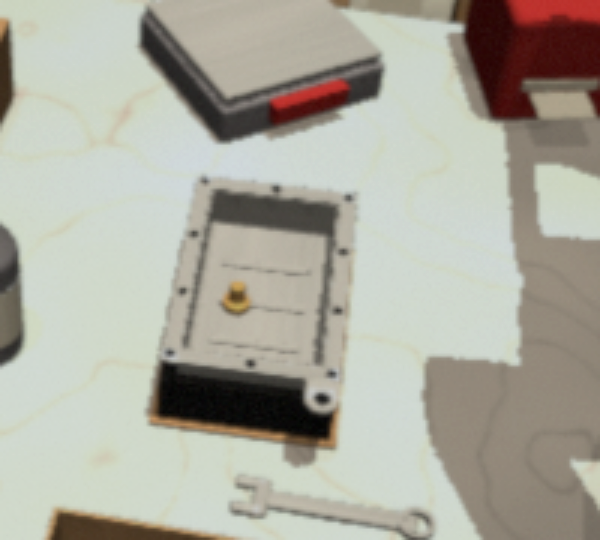

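The move was refused because each row needs every key. The side crop puts the ear-corner hole at (331,373), which is image (390,184), matching the predicted (390.3,184.2).

Call:
move_arm(
  plan=[
    {"fingers": 0, "dx": 3.5, "dy": 5.4, "dz": 0, "ax": 0, "ay": 0, "az": -0.05},
    {"fingers": 0, "dx": 7, "dy": 10.8, "dz": 0, "ax": 0, "ay": 0, "az": -0.1},
    {"fingers": 0, "dx": 10.5, "dy": 16.2, "dz": 0, "ax": 0, "ay": 0, "az": -0.15},
    {"fingers": 0, "dx": 14, "dy": 21.6, "dz": 0, "ax": 0, "ay": 0, "az": -0.2},
    {"fingers": 0, "dx": 17.5, "dy": 27, "dz": 0, "ax": 0, "ay": 0, "az": -0.25},
    {"fingers": 0, "dx": 21, "dy": 32.4, "dz": -2, "ax": 0, "ay": 0, "az": -0.267},
    {"fingers": 0, "dx": 24.5, "dy": 37.8, "dz": -4, "ax": 0, "ay": 0, "az": -0.267},
    {"fingers": 0, "dx": 28.5, "dy": 43.2, "dz": -6, "ax": 0, "ay": 0, "az": -0.267},
  ],
)

```text
time: 1.15
eef_pos: [0.4461, -0.108, 0.1441]
eef_rot: [3.14, 0.089, 0.001]
ft_force: [1.9, -0.7, -0.5]
finger_gap: 0.002
grasp_force: 0.0
```

Call:
move_arm(
  plan=[
    {"fingers": 0, "dx": 0, "dy": 0, "dz": 0, "ax": 0, "ay": 0, "az": 0},
    {"fingers": 0, "dx": 0, "dy": 0, "dz": 0, "ax": 0, "ay": 0, "az": 0},
    {"fingers": 0, "dx": 0, "dy": 0, "dz": 0, "ax": 0, "ay": 0, "az": 0},
    {"fingers": 0, "dx": 0, "dy": 0, "dz": 0, "ax": 0, "ay": 0, "az": 0},
  ],
)

```text
time: 1.65
eef_pos: [0.4451, -0.1112, 0.1448]
eef_rot: [3.14, 0.085, 0.001]
ft_force: [0.7, -0.2, -0.8]
finger_gap: -0.001
grasp_force: 0.0
```

Call:
move_arm(
  plan=[
    {"fingers": 0, "dx": 1.5, "dy": 2.25, "dz": -2, "ax": 0, "ay": 0, "az": 0},
    {"fingers": 0, "dx": 1.5, "dy": 2.25, "dz": -4, "ax": 0, "ay": 0, "az": 0},
    {"fingers": 0, "dx": 1.5, "dy": 2.25, "dz": -5, "ax": 0, "ay": 0, "az": 0},
    {"fingers": 0, "dx": 1.5, "dy": 2.25, "dz": -5.5, "ax": 0, "ay": 0, "az": 0},
    {"fingers": 0, "dx": 1.5, "dy": 2.25, "dz": -5.5, "ax": 0, "ay": 0, "az": 0},
    {"fingers": 0, "dx": 1.5, "dy": 2.25, "dz": -5.5, "ax": 0, "ay": 0, "az": 0},
  ],
)

```text
time: 2.4
eef_pos: [0.4607, -0.0877, 0.09]
eef_rot: [3.14, 0.089, 0.002]
ft_force: [0.7, 0.4, 0.3]
finger_gap: 0.002
grasp_force: 0.0
```

```bash
python3 - <<'E'
from h import *
d=snap('side','pics/s2.png');o=arm.observe();print(o['eef_pos'],o['ft_force'],cv2.Rodrigues(o['eef_rot'])[0][:,2])
for k in range(4): arm.grab_frame('top');print(arm.observe()['ft_force'],arm.observe()['eef_pos'])
i=cv2.imread('pics/s2.png')[90:230,300:460];cv2.imwrite('pics/s2c.png',cv2.convertScaleAbs(cv2.resize(i,None,fx=4,fy=4),alpha=1.3))
E
```

```text
[ 0.46073263 -0.08765745  0.09004053] [-0.10420897  1.26133467 -0.35067355] [ 1.13252605e-03 -5.05457165e-04 -9.99999231e-01]
[-0.33006773 -0.25420026 -0.11031565] [ 0.46070234 -0.08757928  0.08998028]
[-0.16275119 -0.24040476  0.45488223] [ 0.46065351 -0.08749905  0.08991021]
[-0.26727009  0.48424109 -0.07339885] [ 0.46055381 -0.08742605  0.08979148]
[-0.59827499  0.53863574 -0.99034629] [ 0.46050949 -0.08737681  0.0897417 ]
```

View pics/s2c.png

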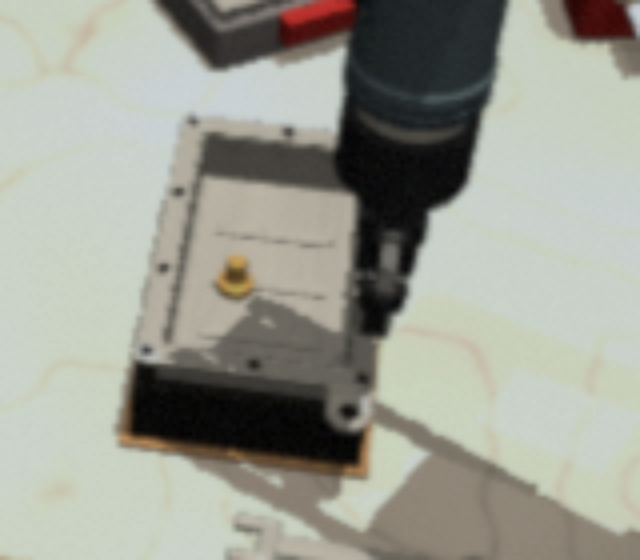

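The side crop shows the fingertips at about (372,335), which is image (393,174). I'm comparing that with where the TCP should project.

```bash
python3 - <<'E'
from h import *
d=snap('top','pics/t2.png');e=arm.grab_frame('side');o=arm.observe();p=o['eef_pos'];print(p,o['joints'],proj(d,p),proj(e,p),proj(e,p+[0,0,.05]),proj(d,p+[0,0,.05]))
a=cv2.resize(cv2.imread('pics/t2.png')[190:300,305:415],None,fx=5,fy=5)[:,:400]
E_=e['frame'][110:220,350:430,::-1]
b=cv2.resize(E_,None,fx=5,fy=5,interpolation=cv2.INTER_CUBIC)
cv2.imwrite('pics/m2.png',cv2.convertScaleAbs(np.hstack([a,b]),alpha=2))
E
```

```text
[ 0.46041122 -0.08730345  0.08959276] [-4.26117484e-01  2.19665473e-01  1.87467386e+00  2.72734040e-05
  1.04693553e+00  1.08779214e+00] [353.99787128 281.59213042] [390.7410125  181.91327864] [393.35675066 167.78949431] [356.3412375 281.1690529]
```

View pics/m2.png

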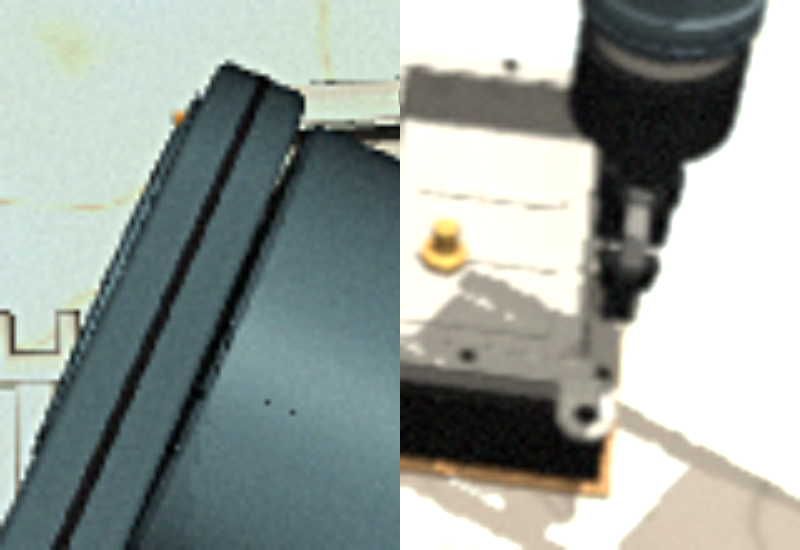

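```bash
python3 - <<'E'
from h import *
e=arm.grab_frame('side');p=arm.observe()['eef_pos'];print(p,proj(e,p))
b=cv2.resize(e['frame'][145:200,370:420,::-1],None,fx=11,fy=11,interpolation=cv2.INTER_NEAREST)
b=(255*(b/255.)**.5).astype('uint8')
cv2.imwrite('pics/z3.png',b)
E
```

```text
[ 0.46036908 -0.08726614  0.08952396] [390.75254193 181.94578502]
```

View pics/z3.png

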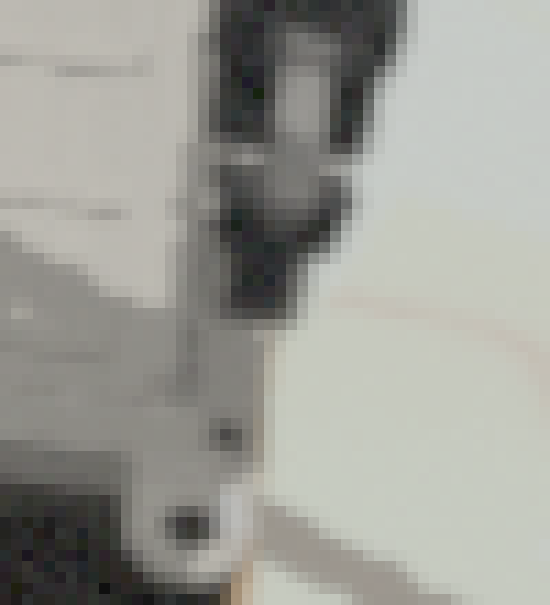

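```bash
python3 - <<'E'
from h import *
e=arm.grab_frame('side');o=arm.observe();p=o['eef_pos'];R=cv2.Rodrigues(o['eef_rot'])[0];g=arm.grip_depth;print('gd',g,p)
print([a for a in dir(arm) if a[0]!='_'])
h=g+.054
for L in [(x,y,-h) for x in(-.038,.038) for y in(-.0425,.0425)]+[(x,y,-.0) for x in(-.011,0,.011) for y in(-.0145,.0145)]+[(0,0,-k*.05) for k in range(6)]:
    q=p+R@np.array(L);print(np.round(L,3),q.round(3),proj(e,q).round(1))
gray=e['frame'].mean(2)
for r in range(110,186,4):
    print(r,gray[r,376:424].astype(int)[::2])
E
```

```text
gd 0.0187 [ 0.46032933 -0.08727141  0.08949569]
['Unreachable', 'finish_job', 'grab_frame', 'grip_depth', 'observe']
[-0.038 -0.042 -0.073] [ 0.42  -0.047  0.162] [410.  176.1]
[-0.038  0.042 -0.073] [ 0.425 -0.132  0.162] [411.6 150.8]
[ 0.038 -0.042 -0.073] [ 0.496 -0.043  0.162] [377.  171.9]
[ 0.038  0.042 -0.073] [ 0.501 -0.128  0.162] [380.1 146.9]
[-0.011 -0.014 -0.   ] [ 0.449 -0.073  0.089] [394.8 186.8]
[-0.011  0.014 -0.   ] [ 0.45  -0.102  0.089] [395.6 178.3]
[ 0.    -0.014 -0.   ] [ 0.46  -0.073  0.089] [390.4 186.2]
[ 0.     0.014 -0.   ] [ 0.461 -0.102  0.089] [391.2 177.7]
[ 0.011 -0.014 -0.   ] [ 0.47  -0.072  0.089] [385.9 185.6]
[ 0.011  0.014 -0.   ] [ 0.472 -0.101  0.089] [386.8 177.2]
[0. 0. 0.] [ 0.46  -0.087  0.089] [390.8 182. ]
[ 0.    0.   -0.05] [ 0.46  -0.087  0.139] [393.4 167.8]
[ 0.   0.  -0.1] [ 0.46  -0.087  0.189] [396.2 152.7]
[ 0.    0.   -0.15] [ 0.46  -0.087  0.239] [399.2 136.5]
[ 0.   0.  -0.2] [ 0.46  -0.087  0.289] [402.4 119.1]
[ 0.    0.   -0.25] [ 0.46  -0.087  0.339] [405.9 100.3]
110 [157 157 157 156 152  57  24  27  41  35  29  29  28
[... 1200 characters left out ...]
 131 108  69  48  52  39  53  61  27  51 144 157 157 156
 157 157 157 155 155 156]
162 [130 134 134 130 131  99  75  26  21  42  58  49  29 119 156 156 156 156
 156 157 156 156 156 157]
166 [136 131 131 132 131  98  54  11   6  13  12   9  62 152 152 152 152 152
 151 152 152 154 156 156]
170 [ 78 105 129 133 130  77  47  33   6   7  31 127 155 152 151 151 151 151
 151 151 151 152 151 151]
174 [ 78  77  75  77  77  63  59  51  48  58  96 149 152 151 151 148 148 146
 145 146 147 149 151 151]
178 [ 76  74  75  77  75  55  59  66  67 115 152 153 153 152 152 152 153 150
 151 152 151 143 146 151]
182 [ 74  75  74  74  79  73  67  60  66 123 153 152 153 152 152 152 153 153
 151 152 152 150 143 149]
```

The tool looks about 27 mm higher, or further away, than its reported pose. I'll move it to clear space where both cameras can see the tips and triangulate them.

Call:
move_arm(
  plan=[
    {"fingers": 0, "dx": 0, "dy": 0, "dz": 5, "ax": 0, "ay": 0, "az": 0},
    {"fingers": 0, "dx": -1, "dy": 4, "dz": 9, "ax": 0, "ay": 0, "az": 0},
    {"fingers": 0, "dx": -2, "dy": 9, "dz": 10, "ax": 0, "ay": 0, "az": 0},
    {"fingers": 0, "dx": -3, "dy": 15, "dz": 10, "ax": 0, "ay": 0, "az": 0},
    {"fingers": 0, "dx": -5, "dy": 21, "dz": 10, "ax": 0, "ay": 0, "az": 0},
    {"fingers": 0, "dx": -6, "dy": 26, "dz": 10, "ax": 0, "ay": 0, "az": 0},
    {"fingers": 0, "dx": -6, "dy": 31, "dz": 10, "ax": 0, "ay": 0, "az": 0},
    {"fingers": 0, "dx": -6, "dy": 31, "dz": 10, "ax": 0, "ay": 0, "az": 0},
  ],
)

```text
time: 3.85
eef_pos: [0.3996, 0.2256, 0.1894]
eef_rot: [-3.139, -0.098, -0.0]
ft_force: [0.8, -0.9, -0.8]
finger_gap: 0.001
grasp_force: 0.0
```

```bash
python3 - <<'E'
from h import *
import pickle
c={n:arm.grab_frame(n) for n in('top','side')};o=arm.observe();p=o['eef_pos'];pickle.dump((c,o),open('c4.pkl','wb'))
print(p,o['joints']);T=[]
for n in c:
    q=proj(c[n],p);print(n,q,proj(c[n],p+[0,0,.07]));u,v=(np.clip(q,[35,45],[590,350])-[30,45]).astype(int);print('crop origin',u,v)
    T.append(cv2.resize(c[n]['frame'][v:v+75,u:u+60,::-1],None,fx=6.6,fy=6.6))
i=np.hstack(T);cv2.imwrite('pics/m4.png',(255*(i/255.)**.5).astype('uint8'));print(i.shape)
E
```

```text
[0.39997833 0.22275841 0.1892312 ] [ 2.64202961e-01  9.72923462e-02  1.75397837e+00 -5.92873166e-04
  1.29092423e+00  1.77634641e+00]
top [163.74592799 320.58694895] [143.98239801 324.73706917]
crop origin 133 275
side [408.44475362 269.80196095] [414.55228024 248.61445832]
crop origin 378 224
(495, 792, 3)
```

View pics/m4.png

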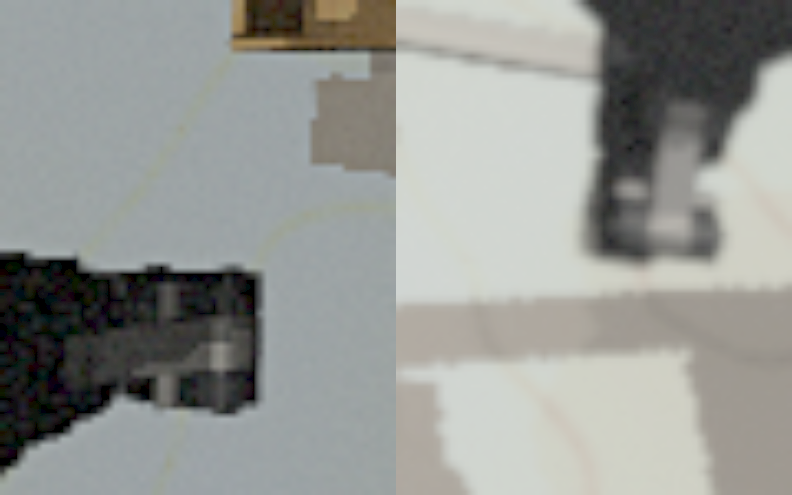

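The top panel shows the tip end at about (255,340), and the side panel shows its bottom at about (655,255). Triangulating from those.

```bash
python3 - <<'E'
from h import *
import pickle
from scipy.optimize import least_squares
c,o=pickle.load(open('c4.pkl','rb'));p=o['eef_pos']
for a,b in [((172.4,326.5),(417.2,262.6)),((171.4,326.5),(417.2,261))]:
    s=least_squares(lambda q:np.r_[proj(c['top'],q)-a,proj(c['side'],q)-b],p);print(s.x,s.x-p,s.fun.round(1))
E
```

```text
[0.38925913 0.20646045 0.19392452] [-0.0107192  -0.01629796  0.00469333] [-0.   1.5 -1.8 -0.2]
[0.38987562 0.2062267  0.19882031] [-0.01010272 -0.01653171  0.00958911] [-0.   1.4 -1.7 -0.2]
```

Call:
move_arm(
  plan=[
    {"fingers": 0, "dx": 0, "dy": -4, "dz": 0, "ax": 0, "ay": 0, "az": 0.18},
    {"fingers": 0, "dx": 1, "dy": -9, "dz": 0, "ax": 0, "ay": 0, "az": 0.36},
    {"fingers": 0, "dx": 2, "dy": -14, "dz": 0, "ax": 0, "ay": 0, "az": 0.54},
    {"fingers": 0, "dx": 3, "dy": -19, "dz": 0, "ax": 0, "ay": 0, "az": 0.72},
    {"fingers": 0, "dx": 4, "dy": -23, "dz": 0, "ax": 0, "ay": 0, "az": 0.9},
    {"fingers": 0, "dx": 5, "dy": -26, "dz": -1, "ax": 0, "ay": 0, "az": 1.08},
    {"fingers": 0, "dx": 6, "dy": -29, "dz": -3, "ax": 0, "ay": 0, "az": 1.26},
    {"fingers": 0, "dx": 6, "dy": -31, "dz": -5, "ax": 0, "ay": 0, "az": 1.44},
  ],
)

```text
time: 4.95
eef_pos: [0.4602, -0.0908, 0.139]
eef_rot: [2.336, 2.099, -0.0]
ft_force: [-0.8, 0.9, 0.8]
finger_gap: 0.003
grasp_force: 0.0
```

Call:
move_arm(
  plan=[
    {"fingers": 0, "dx": 0, "dy": 0, "dz": -2, "ax": 0, "ay": 0, "az": 0.13},
    {"fingers": 0, "dx": 0, "dy": 0, "dz": -4, "ax": 0, "ay": 0, "az": 0.13},
    {"fingers": 0, "dx": 0, "dy": 0, "dz": -4, "ax": 0, "ay": 0, "az": 0.13},
    {"fingers": 0, "dx": 0, "dy": 0, "dz": -4, "ax": 0, "ay": 0, "az": 0.13},
  ],
)

```text
time: 5.45
eef_pos: [0.4604, -0.0883, 0.1001]
eef_rot: [2.2, 2.242, 0.0]
ft_force: [0.1, 0.3, -0.5]
finger_gap: 0.001
grasp_force: 0.0
```

```bash
python3 - <<'E'
from h import *
import pickle
c={n:arm.grab_frame(n) for n in('side',)};o=arm.observe();p=o['eef_pos'];pickle.dump((c,o),open('c5.pkl','wb'))
e=c['side'];print(p,o['joints'],o['eef_rot'],proj(e,p),proj(e,p+[0,0,.05]))
i=cv2.resize(e['frame'][125:200,360:430,::-1],None,fx=8,fy=8,interpolation=cv2.INTER_CUBIC);cv2.imwrite('pics/m5.png',(255*(i/255.)**.5).astype('uint8'))
E
```

```text
[ 0.46073675 -0.08819794  0.10036817] [-4.27458182e-01  2.06231030e-01  1.86106273e+00 -1.74353025e-04
  1.07271726e+00 -4.46861868e-01] [2.19861429e+00 2.24188131e+00 6.21236939e-04] [391.20440102 178.6665617 ] [393.85368099 164.33631204]
```

View pics/m5.png

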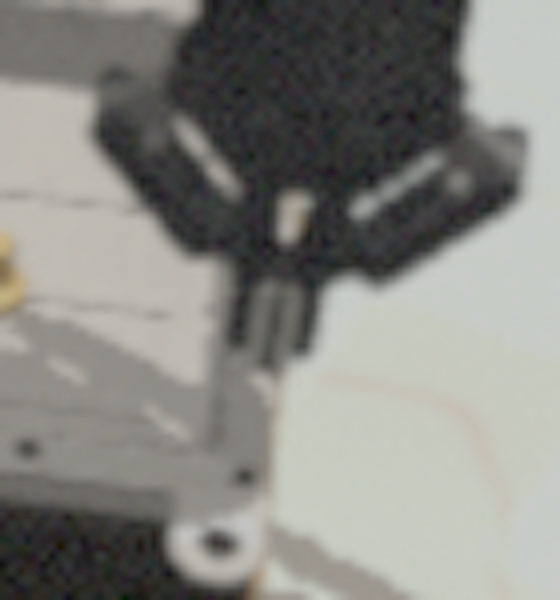

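The fingers are now clearly visible, with the shut tips at about (272,358), image (394,170), against the predicted (391,179). I'll triangulate them in the clear area with this yaw.

Call:
move_arm(
  plan=[
    {"fingers": 0, "dx": 0, "dy": 0, "dz": 5, "ax": 0, "ay": 0, "az": 0},
    {"fingers": 0, "dx": -1, "dy": 5, "dz": 8, "ax": 0, "ay": 0, "az": 0},
    {"fingers": 0, "dx": -2, "dy": 11, "dz": 8, "ax": 0, "ay": 0, "az": 0},
    {"fingers": 0, "dx": -3, "dy": 17, "dz": 8, "ax": 0, "ay": 0, "az": 0},
    {"fingers": 0, "dx": -5, "dy": 23, "dz": 8, "ax": 0, "ay": 0, "az": 0},
    {"fingers": 0, "dx": -6, "dy": 29, "dz": 8, "ax": 0, "ay": 0, "az": 0},
    {"fingers": 0, "dx": -6, "dy": 35, "dz": 8, "ax": 0, "ay": 0, "az": 0},
    {"fingers": 0, "dx": -6, "dy": 37, "dz": 8, "ax": 0, "ay": 0, "az": 0},
  ],
)

```text
time: 6.5
eef_pos: [0.4, 0.286, 0.1807]
eef_rot: [2.194, 2.248, 0.004]
ft_force: [0.3, -0.6, 0.4]
finger_gap: 0.006
grasp_force: 0.0
```

Call:
move_arm(
  plan=[
    {"fingers": 0, "dx": 0, "dy": 0, "dz": 0, "ax": 0, "ay": 0, "az": 0},
    {"fingers": 0, "dx": 0, "dy": 0, "dz": 0, "ax": 0, "ay": 0, "az": 0},
  ],
)

```text
time: 6.75
eef_pos: [0.4004, 0.282, 0.1798]
eef_rot: [2.198, 2.244, 0.0]
ft_force: [-0.1, 0.4, 0.4]
finger_gap: -0.001
grasp_force: 0.0
```

```bash
python3 - <<'E'
from h import *
import pickle
c={n:arm.grab_frame(n) for n in('top','side')};o=arm.observe();p=o['eef_pos'];pickle.dump((c,o),open('c6.pkl','wb'))
print(p,o['joints']);T=[]
for n in c:
    q=proj(c[n],p);print(n,q,proj(c[n],p+[0,0,.07]));u,v=(np.clip(q,[35,45],[590,350])-[25,45]).astype(int);print('crop origin',u,v)
    T.append(cv2.resize(c[n]['frame'][v:v+73,u:u+50,::-1],None,fx=8,fy=8,interpolation=cv2.INTER_CUBIC))
i=np.hstack(T);cv2.imwrite('pics/m6.png',(255*(i/255.)**.5).astype('uint8'));print(i.shape)
E
```

```text
[0.40059985 0.28159863 0.17973778] [ 3.84723258e-01  1.62647175e-01  1.70131329e+00 -3.54190938e-04
  1.27728789e+00  3.65808907e-01]
top [129.42085881 319.84324807] [105.76320615 323.83189373]
crop origin 104 274
side [403.96017662 299.62247375] [409.99863458 279.62562441]
crop origin 378 254
(584, 800, 3)
```

View pics/m6.png

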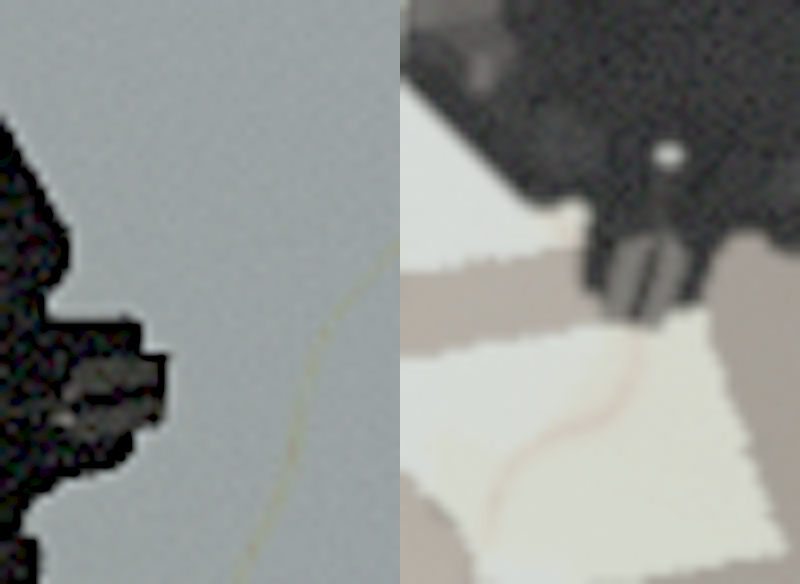

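The tip's bottom edge is at (165,390) in the top panel (its −y face) and at (640,322) in the side panel (its +y face). Solving with both.

```bash
python3 - <<'E'
from h import *
import pickle
from scipy.optimize import least_squares
c,o=pickle.load(open('c6.pkl','rb'));p=o['eef_pos'];a=(124.6,322.6);b=(408,294.2)
for w in(0,.008,.011):
    s=least_squares(lambda q:np.r_[proj(c['top'],q-[0,w,0])-a,proj(c['side'],q+[0,w,0])-b],p);print(w,s.x,s.x-p,s.fun.round(1))
c5,o5=pickle.load(open('c5.pkl','rb'));p5=o5['eef_pos'];e=c5['side']
for d in([-.005,-.005,.02],[-.006,-.01,.015],[-.004,0,.025],[-.005,-.005,.027]): print(d,proj(e,p5+d+[0,.009,0]))
E
```

```text
0 [0.39723863 0.2798446  0.19817442] [-0.00336122 -0.00175403  0.01843665] [-0.   0.5 -0.5 -0.1]
0.008 [0.39852789 0.28063117 0.21304897] [-0.00207196 -0.00096746  0.03331119] [-0.   0.4 -0.5 -0.1]
0.011 [0.39901125 0.28092613 0.21862691] [-0.0015886  -0.00067251  0.03888913] [-0.   0.4 -0.5 -0.1]
[-0.005, -0.005, 0.02] [394.09129857 174.56168153]
[-0.006, -0.01, 0.015] [394.48264356 174.59411966]
[-0.004, 0, 0.025] [393.69521033 174.52885023]
[-0.005, -0.005, 0.027] [394.47109989 172.56147267]
```

The xy offset is only about 2 mm, so the visible tip just sits high along z. I'll go back over the corner and descend by feel.

Call:
move_arm(
  plan=[
    {"fingers": 0, "dx": 0, "dy": -5, "dz": 0, "ax": 0, "ay": 0, "az": 0},
    {"fingers": 0, "dx": 1, "dy": -11, "dz": 0, "ax": 0, "ay": 0, "az": 0},
    {"fingers": 0, "dx": 3, "dy": -17, "dz": 0, "ax": 0, "ay": 0, "az": 0},
    {"fingers": 0, "dx": 4, "dy": -23, "dz": 0, "ax": 0, "ay": 0, "az": 0},
    {"fingers": 0, "dx": 5, "dy": -29, "dz": 0, "ax": 0, "ay": 0, "az": 0},
    {"fingers": 0, "dx": 6.2, "dy": -35, "dz": -2, "ax": 0, "ay": 0, "az": 0},
    {"fingers": 0, "dx": 6.2, "dy": -37, "dz": -5, "ax": 0, "ay": 0, "az": 0},
    {"fingers": 0, "dx": 6.2, "dy": -37, "dz": -8, "ax": 0, "ay": 0, "az": 0},
  ],
)

```text
time: 7.85
eef_pos: [0.4621, -0.0907, 0.0989]
eef_rot: [2.204, 2.237, -0.0]
ft_force: [0.2, -0.6, -0.1]
finger_gap: 0.002
grasp_force: 0.0
```

Call:
move_arm(
  plan=[
    {"fingers": 0, "dx": 0, "dy": 0, "dz": -0.7, "ax": 0, "ay": 0, "az": 0},
    {"fingers": 0, "dx": 0, "dy": 0, "dz": -1.2, "ax": 0, "ay": 0, "az": 0},
    {"fingers": 0, "dx": 0, "dy": 0, "dz": -1.5, "ax": 0, "ay": 0, "az": 0},
    {"fingers": 0, "dx": 0, "dy": 0, "dz": -1.5, "ax": 0, "ay": 0, "az": 0},
  ],
)

```text
time: 8.35
eef_pos: [0.4628, -0.0872, 0.0851]
eef_rot: [2.197, 2.244, 0.001]
ft_force: [-0.6, 0.5, 0.6]
finger_gap: 0.0
grasp_force: 0.0
```

Call:
move_arm(
  plan=[
    {"fingers": 0, "dx": 0, "dy": 0, "dz": -0.25, "ax": 0, "ay": 0, "az": 0},
    {"fingers": 0, "dx": 0, "dy": 0, "dz": -0.5, "ax": 0, "ay": 0, "az": 0},
    {"fingers": 0, "dx": 0, "dy": 0, "dz": -0.8, "ax": 0, "ay": 0, "az": 0},
    {"fingers": 0, "dx": 0, "dy": 0, "dz": -0.8, "ax": 0, "ay": 0, "az": 0},
  ],
)

```text
time: 8.85
eef_pos: [0.4621, -0.0872, 0.0761]
eef_rot: [-2.198, -2.244, 0.0]
ft_force: [0.2, -0.5, -0.0]
finger_gap: -0.0
grasp_force: 0.0
```

```bash
cat > f.py <<'E'
from h import *
f=[];p=[]
for k in range(4): arm.grab_frame('side');o=arm.observe();f.append(o['ft_force']);p.append(o['eef_pos'])
print(np.mean(f,0).round(2),np.std(f,0).round(2),p[0].round(4),p[-1].round(4),o['time'],o['tau'].round(2))
E
python3 f.py
```

```text
[-0.36 -0.09  0.1 ] [0.8  0.38 0.44] [ 0.4622 -0.0872  0.0762] [ 0.4624 -0.0873  0.0765] 9.05 [ 1.000e-02 -3.825e+01 -2.385e+01  0.000e+00  0.000e+00 -0.000e+00]
```

Call:
move_arm(
  plan=[
    {"fingers": 0, "dx": 0, "dy": 0, "dz": -0.4, "ax": 0, "ay": 0, "az": 0},
    {"fingers": 0, "dx": 0, "dy": 0, "dz": -0.8, "ax": 0, "ay": 0, "az": 0},
    {"fingers": 0, "dx": 0, "dy": 0, "dz": -0.8, "ax": 0, "ay": 0, "az": 0},
  ],
)

```text
time: 9.43
eef_pos: [0.4619, -0.0871, 0.0679]
eef_rot: [-2.198, -2.243, 0.001]
ft_force: [-0.3, 0.7, -0.2]
finger_gap: -0.001
grasp_force: 0.0
```

```bash
cat >> f.py <<'E'
import pickle
e=arm.grab_frame('side');q=proj(e,o['eef_pos']);print('proj',q)
g=e['frame'].mean(2).astype(int)
for r in range(164,188,2): print(r,g[r,380:406:1])
E
python3 f.py
```

```text
[-0.18 -0.33  0.32] [0.23 0.49 0.43] [ 0.4621 -0.0872  0.0682] [ 0.4624 -0.0874  0.0685] 9.625 [ -0.   -38.45 -23.42  -0.     0.    -0.  ]
proj [388.9022067  187.44815021]
164 [17 13 13 11 10  7 11  7  6  5  7 11 13 20 17  9  8  8 13  6  6 11 13 16
 16 14]
166 [72 40 32 38 42 31 14  8  7  6  5  6  9 11 12  7  8  6  8 10  7 11  7 13
 14 13]
168 [131 129 129 130 128 100  52  16  12  10  12   9  10  14  10  11   9  11
  12  23  27  20  14  12  15  13]
170 [131 132 134 135 132 107  60  19   9  21  36  38  34  37  32  14  10  34
  88 131 146 134 108  83  82 101]
172 [ 83  86 108 120 119  97  54  17  15  36  47  36  29  42  40  25  21  65
 122 145 146 145 144 144 145 146]
174 [ 77  78  77  77  77  66  40  18  25  41  41  29  35  45  35  16  34 100
 141 152 153 153 154 153 152 152]
176 [ 76  77  78  78  74  54  29  14  35  47  36  24  39  42  28  18  52 120
 152 154 153 154 153 154 154 154]
178 [ 95  82  85  80  68  64  49  38  47  49  35  30  45  44  46  57 103 141
 153 154 154 154 154 154 153 154]
180 [ 73  70  68  68  65  62  54  50  54  52  41  43  52  70 116 144 152 155
 154 154 155 154 155 155 154 154]
182 [ 67  66  66  69  69  68  63  62  64  61  61  64  65  77 127 152 154 155
 153 154 155 155 155 155 155 154]
184 [ 75  75  75  74  74  74  70  65  55  36  19  32  55  79 125 152 155 155
 155 155 155 155 156 155 154 155]
186 [ 52  62  72  78  78  78  78  76  73  67  62  63  69  89 132 152 156 155
 155 156 154 155 156 155 155 155]
```

Call:
move_arm(
  plan=[
    {"fingers": 0, "dx": 0, "dy": 0, "dz": -0.4, "ax": 0, "ay": 0, "az": 0},
    {"fingers": 0, "dx": 0, "dy": 0, "dz": -0.8, "ax": 0, "ay": 0, "az": 0},
    {"fingers": 0, "dx": 0, "dy": 0, "dz": -0.8, "ax": 0, "ay": 0, "az": 0},
  ],
)

```text
time: 10.05
eef_pos: [0.4619, -0.0872, 0.0599]
eef_rot: [-2.198, -2.243, 0.001]
ft_force: [-0.8, 0.1, 0.1]
finger_gap: 0.003
grasp_force: 0.0
```

```bash
python3 f.py
```

```text
[ 0.16 -0.14 -0.32] [0.08 0.32 0.52] [ 0.4621 -0.0872  0.0601] [ 0.4624 -0.0873  0.0605] 10.25 [ -0.   -38.69 -23.    -0.     0.    -0.  ]
proj [388.51738009 189.57620765]
164 [ 9 12 16 17 14 14 13 11  8  8 11 16 49 57 37 17  5  9  7  8 22 57 50 22
 12 10]
166 [ 8  6  8 11 13  8  9  7  8  8  9 19 47 50 28 13  8  7  9  7  9  8 12 16
 16 11]
168 [38 24 23 27 27 17 12  7  7 13  7  9 11 12  8  9  8  5 11  7 11  9 13 12
 10 15]
170 [125 118 123 129 127  95  42  13  10  14   7  14  15   9   9   9   7  10
  12  15  16  14  12  10  12  10]
172 [ 82  87 106 119 119  96  54  20  11  24  36  32  26  24  15  12  12  40
  84 103 111 103  81  59  55  84]
174 [ 76  78  78  79  77  65  37  15  21  41  43  29  35  44  35  15  32 100
 141 153 154 153 152 150 149 151]
176 [ 76  78  78  77  75  54  25  14  33  43  37  23  37  43  28  18  52 122
 151 155 153 154 154 154 154 153]
178 [ 94  82  86  79  66  47  16  17  39  47  33  30  43  38  22  31  90 137
 153 155 154 154 154 155 154 154]
180 [ 74  69  68  67  65  56  39  38  46  42  29  38  48  39  35  66 123 151
 154 155 155 156 154 154 154 154]
182 [ 69  66  65  68  68  66  63  60  56  38  28  41  54  70 120 149 154 155
 156 155 154 155 154 155 154 154]
184 [ 76  73  72  74  74  72  67  62  55  34  20  31  55  78 127 152 154 154
 155 155 156 156 155 156 155 155]
186 [ 53  61  74  77  80  79  78  72  70  66  62  62  66  86 131 153 155 155
 156 155 155 156 156 156 156 156]
```

Call:
move_arm(
  plan=[
    {"fingers": 0, "dx": 0, "dy": 0, "dz": -0.25, "ax": 0, "ay": 0, "az": 0},
    {"fingers": 0, "dx": 0, "dy": 0, "dz": -0.5, "ax": 0, "ay": 0, "az": 0},
    {"fingers": 0, "dx": 0, "dy": 0, "dz": -0.5, "ax": 0, "ay": 0, "az": 0},
  ],
)

```text
time: 10.68
eef_pos: [0.462, -0.0872, 0.0551]
eef_rot: [-2.198, -2.244, 0.0]
ft_force: [0.5, 0.2, 0.7]
finger_gap: 0.0
grasp_force: 0.0
```

```bash
sed -i 's/^for r in.*/for r in (182,183,184,185,186,187,188): print(r,g[r,380:400])/' f.py; python3 f.py
```

```text
[-0.11  0.09  0.43] [0.91 0.34 0.36] [ 0.4622 -0.0873  0.0553] [ 0.4624 -0.0873  0.0555] 10.875 [ -0.   -38.87 -22.76  -0.     0.     0.  ]
proj [388.28319154 190.89136943]
182 [ 66  65  66  70  70  66  61  57  52  36  25  37  47  40  60  96 136 153
 155 155]
183 [ 68  68  69  69  68  67  67  60  51  34  27  41  52  63 105 138 152 155
 155 155]
184 [ 74  74  74  75  76  70  67  62  49  29  23  38  55  77 124 151 155 156
 155 155]
185 [ 71  74  76  75  75  75  71  66  54  40  33  39  57  83 128 154 156 155
 156 154]
186 [ 51  62  73  78  80  79  78  74  69  66  61  60  66  88 131 154 156 156
 155 155]
187 [ 47  53  70  79  80  80  80  79  79  79  77  75  75  97 136 153 156 157
 157 156]
188 [ 45  55  70  79  80  79  80  79  80  79  80  79  83 112 143 156 157 155
 157 156]
```

Call:
move_arm(
  plan=[
    {"fingers": 0, "dx": 0, "dy": 0, "dz": -0.2, "ax": 0, "ay": 0, "az": 0},
    {"fingers": 0, "dx": 0, "dy": 0, "dz": -0.4, "ax": 0, "ay": 0, "az": 0},
    {"fingers": 0, "dx": 0, "dy": 0, "dz": -0.4, "ax": 0, "ay": 0, "az": 0},
  ],
)

```text
time: 11.3
eef_pos: [0.4621, -0.0872, 0.0512]
eef_rot: [-2.198, -2.244, 0.0]
ft_force: [0.1, -0.3, -0.1]
finger_gap: 0.004
grasp_force: 0.0
```

```bash
python3 f.py
```

```text
[ 0.08  0.05 -0.07] [0.25 0.28 0.42] [ 0.4622 -0.0873  0.0513] [ 0.4623 -0.0873  0.0515] 11.5 [ -0.   -39.   -22.55  -0.     0.     0.  ]
proj [388.10367965 191.94281395]
182 [ 65  64  66  70  69  53  34  39  47  38  26  39  43  30  24  70 126 152
 156 154]
183 [ 66  64  65  68  71  67  58  52  51  38  29  42  44  39  62 107 142 155
 156 156]
184 [ 69  67  68  71  72  66  64  56  50  36  33  45  53  64 105 140 153 156
 157 155]
185 [ 70  70  73  76  73  72  68  60  52  43  39  47  60  81 127 152 155 156
 156 155]
186 [ 50  61  72  79  79  78  77  70  65  62  57  56  64  87 132 153 156 156
 156 156]
187 [ 47  52  69  78  81  82  79  75  71  72  70  71  73  98 137 154 155 156
 156 156]
188 [ 46  53  68  80  82  80  79  79  79  80  79  79  84 112 142 155 156 157
 157 156]
```

Call:
move_arm(
  plan=[
    {"fingers": 0, "dx": 0, "dy": 0, "dz": -0.2, "ax": 0, "ay": 0, "az": 0},
    {"fingers": 0, "dx": 0, "dy": 0, "dz": -0.4, "ax": 0, "ay": 0, "az": 0},
    {"fingers": 0, "dx": 0, "dy": 0, "dz": -0.4, "ax": 0, "ay": 0, "az": 0},
  ],
)

```text
time: 11.92
eef_pos: [0.4621, -0.0872, 0.0472]
eef_rot: [-2.198, -2.244, 0.0]
ft_force: [0.3, -0.3, -0.0]
finger_gap: 0.001
grasp_force: 0.0
```

```bash
python3 f.py
```

```text
[ 0.02  0.   -0.26] [0.28 0.3  0.5 ] [ 0.4622 -0.0873  0.0473] [ 0.4623 -0.0873  0.0474] 12.125 [ -0.   -39.13 -22.33  -0.     0.     0.  ]
proj [387.91291528 192.99185837]
182 [ 64  64  65  67  55  30  15  36  47  36  27  39  42  27  22  67 128 152
 155 155]
183 [ 67  64  65  65  55  40  29  43  49  38  28  42  41  26  36  92 139 154
 156 156]
184 [ 72  68  69  67  65  60  53  51  49  35  31  43  41  38  62 110 144 154
 156 157]
185 [ 69  72  74  75  72  67  63  55  48  32  35  47  52  68 107 139 153 155
 156 156]
186 [ 54  62  73  79  78  77  71  64  56  48  50  55  62  86 129 152 156 156
 155 156]
187 [ 45  55  69  79  80  80  79  78  77  73  69  67  69  97 137 154 157 156
 157 157]
188 [ 45  52  71  79  81  81  79  80  82  79  81  79  80 109 143 155 157 156
 155 157]
```

Call:
move_arm(
  plan=[
    {"fingers": 0, "dx": 0, "dy": 0, "dz": -0.15, "ax": 0, "ay": 0, "az": 0},
    {"fingers": 0, "dx": 0, "dy": 0, "dz": -0.3, "ax": 0, "ay": 0, "az": 0},
    {"fingers": 0, "dx": 0, "dy": 0, "dz": -0.3, "ax": 0, "ay": 0, "az": 0},
  ],
)

```text
time: 12.55
eef_pos: [0.4624, -0.0874, 0.0445]
eef_rot: [2.198, 2.244, 0.0]
ft_force: [0.1, -0.8, 3.1]
finger_gap: -0.005
grasp_force: 0.8
```

```bash
python3 f.py
```

```text
[0.41 0.4  1.5 ] [0.23 0.16 0.52] [ 0.4624 -0.0873  0.0445] [ 0.4624 -0.0874  0.0445] 12.75 [-1.000e-02 -3.855e+01 -2.172e+01 -1.000e-02  1.000e-02 -0.000e+00]
proj [387.7487237  193.72239013]
182 [ 66  71  69  65  46  20  12  32  45  36  26  39  41  25  21  69 127 152
 155 155]
183 [ 66  66  65  64  48  25  21  38  50  34  29  41  39  23  33  93 138 153
 155 156]
184 [ 68  68  68  67  57  43  39  46  47  35  32  44  36  22  42 105 143 154
 156 157]
185 [ 73  74  74  76  71  66  63  57  47  32  38  49  45  46  82 130 152 155
 156 156]
186 [ 64  70  76  79  78  77  71  61  50  34  41  51  60  82 127 151 156 156
 156 156]
187 [ 43  52  70  78  79  79  74  70  61  52  55  61  69 106 141 154 156 156
 156 157]
188 [ 45  52  68  80  80  79  80  80  79  78  77  74  77 110 143 154 156 156
 155 157]
```

Contact came at a reported z of about 0.0447, so the reading is about 35 mm low. The force is about 1.5 N. I'll press slightly more, then slide.

Call:
move_arm(
  plan=[
    {"fingers": 0, "dx": 0, "dy": 0, "dz": -0.1, "ax": 0, "ay": 0, "az": 0},
    {"fingers": 0, "dx": 0, "dy": 0, "dz": -0.2, "ax": 0, "ay": 0, "az": 0},
    {"fingers": 0, "dx": 0, "dy": 0, "dz": -0.2, "ax": 0, "ay": 0, "az": 0},
    {"fingers": 0, "dx": 0.01, "dy": -0.2, "dz": -0.2, "ax": 0, "ay": 0, "az": 0},
    {"fingers": 0, "dx": 0.03, "dy": -0.5, "dz": -0.2, "ax": 0, "ay": 0, "az": 0},
    {"fingers": 0, "dx": 0.06, "dy": -1, "dz": -0.2, "ax": 0, "ay": 0, "az": 0},
    {"fingers": 0, "dx": 0.08, "dy": -1.5, "dz": -0.2, "ax": 0, "ay": 0, "az": 0},
    {"fingers": 0, "dx": 0.11, "dy": -2, "dz": -0.2, "ax": 0, "ay": 0, "az": 0},
  ],
)

```text
time: 13.8
eef_pos: [0.4634, -0.1077, 0.0424]
eef_rot: [-2.199, -2.244, -0.0]
ft_force: [-0.0, 1.9, 1.7]
finger_gap: 0.0
grasp_force: 1.4
```

```bash
cat > f.py <<'E'
from h import *
f=[];p=[];F=np.array([[.4624,-.0874],[.4750,-.3130],[.6108,-.3055]])
for k in range(4): arm.grab_frame('side');o=arm.observe();f.append(o['ft_force']);p.append(o['eef_pos'])
print(np.mean(f,0).round(2),np.std(f,0).round(2),p[0].round(4),p[-1].round(4),o['time'],o['tau'][:3].round(2),'to2,3 cm',((F[1:]-p[-1][:2])*100).round(2).tolist())
E
python3 f.py
```

```text
[-0.75 -1.15  2.73] [0.18 0.74 0.45] [ 0.4635 -0.1083  0.0424] [ 0.4635 -0.1082  0.0425] 14.0 [  0.87 -38.57 -21.2 ] to2,3 cm [[1.15, -20.48], [14.73, -19.73]]
```

Call:
move_arm(
  plan=[
    {"fingers": 0, "dx": 0.02, "dy": -0.4, "dz": 0, "ax": 0, "ay": 0, "az": 0},
    {"fingers": 0, "dx": 0.05, "dy": -0.9, "dz": 0, "ax": 0, "ay": 0, "az": 0},
    {"fingers": 0, "dx": 0.08, "dy": -1.4, "dz": 0, "ax": 0, "ay": 0, "az": 0},
    {"fingers": 0, "dx": 0.11, "dy": -1.9, "dz": 0, "ax": 0, "ay": 0, "az": 0},
    {"fingers": 0, "dx": 0.13, "dy": -2.4, "dz": 0, "ax": 0, "ay": 0, "az": 0},
    {"fingers": 0, "dx": 0.16, "dy": -2.9, "dz": 0, "ax": 0, "ay": 0, "az": 0},
    {"fingers": 0, "dx": 0.19, "dy": -3.4, "dz": 0, "ax": 0, "ay": 0, "az": 0},
    {"fingers": 0, "dx": 0.22, "dy": -3.9, "dz": 0, "ax": 0, "ay": 0, "az": 0},
  ],
)

```text
time: 15.0
eef_pos: [0.4656, -0.1467, 0.0424]
eef_rot: [-2.199, -2.244, -0.0]
ft_force: [1.0, 1.4, 2.0]
finger_gap: -0.001
grasp_force: 1.4
```

```bash
python3 f.py
```

```text
[-0.45 -0.84  2.48] [0.58 1.18 0.1 ] [ 0.4658 -0.1473  0.0425] [ 0.4658 -0.1472  0.0425] 15.2 [  0.9  -39.84 -21.38] to2,3 cm [[0.92, -16.58], [14.5, -15.83]]
```

Steady at about 2.5 N. Continuing.

Call:
move_arm(
  plan=[
    {"fingers": 0, "dx": 0.03, "dy": -0.5, "dz": 0, "ax": 0, "ay": 0, "az": 0},
    {"fingers": 0, "dx": 0.06, "dy": -1.1, "dz": 0, "ax": 0, "ay": 0, "az": 0},
    {"fingers": 0, "dx": 0.09, "dy": -1.7, "dz": 0, "ax": 0, "ay": 0, "az": 0},
    {"fingers": 0, "dx": 0.13, "dy": -2.3, "dz": 0, "ax": 0, "ay": 0, "az": 0},
    {"fingers": 0, "dx": 0.16, "dy": -2.9, "dz": 0, "ax": 0, "ay": 0, "az": 0},
    {"fingers": 0, "dx": 0.19, "dy": -3.5, "dz": 0, "ax": 0, "ay": 0, "az": 0},
    {"fingers": 0, "dx": 0.22, "dy": -4.1, "dz": 0, "ax": 0, "ay": 0, "az": 0},
    {"fingers": 0, "dx": 0.26, "dy": -4.7, "dz": 0, "ax": 0, "ay": 0, "az": 0},
  ],
)

```text
time: 16.2
eef_pos: [0.4682, -0.1937, 0.0424]
eef_rot: [-2.198, -2.244, 0.0]
ft_force: [0.0, 1.9, 3.5]
finger_gap: 0.002
grasp_force: 1.4
```

```bash
python3 f.py
```

```text
[-0.6  -1.25  2.05] [0.19 0.78 0.37] [ 0.4683 -0.1945  0.0425] [ 0.4684 -0.1943  0.0426] 16.4 [  0.82 -41.7  -21.54] to2,3 cm [[0.66, -11.87], [14.24, -11.12]]
```

Call:
move_arm(
  plan=[
    {"fingers": 0, "dx": 0.03, "dy": -0.5, "dz": 0, "ax": 0, "ay": 0, "az": 0},
    {"fingers": 0, "dx": 0.06, "dy": -1.1, "dz": 0, "ax": 0, "ay": 0, "az": 0},
    {"fingers": 0, "dx": 0.09, "dy": -1.7, "dz": 0, "ax": 0, "ay": 0, "az": 0},
    {"fingers": 0, "dx": 0.13, "dy": -2.3, "dz": 0, "ax": 0, "ay": 0, "az": 0},
    {"fingers": 0, "dx": 0.16, "dy": -2.9, "dz": 0, "ax": 0, "ay": 0, "az": 0},
    {"fingers": 0, "dx": 0.19, "dy": -3.5, "dz": 0, "ax": 0, "ay": 0, "az": 0},
    {"fingers": 0, "dx": 0.22, "dy": -4.1, "dz": 0, "ax": 0, "ay": 0, "az": 0},
    {"fingers": 0, "dx": 0.26, "dy": -4.7, "dz": 0, "ax": 0, "ay": 0, "az": 0},
  ],
)

```text
time: 17.4
eef_pos: [0.4708, -0.2407, 0.0424]
eef_rot: [-2.199, -2.244, 0.0]
ft_force: [-0.2, 2.0, 1.9]
finger_gap: 0.001
grasp_force: 1.4
```

```bash
python3 f.py
```

```text
[-0.98 -1.01  2.59] [0.24 1.01 0.41] [ 0.471  -0.2415  0.0425] [ 0.471  -0.2414  0.0426] 17.6 [  0.87 -43.94 -21.88] to2,3 cm [[0.4, -7.16], [13.98, -6.41]]
```

Call:
move_arm(
  plan=[
    {"fingers": 0, "dx": 0.03, "dy": -0.5, "dz": 0, "ax": 0, "ay": 0, "az": 0},
    {"fingers": 0, "dx": 0.06, "dy": -1.1, "dz": 0, "ax": 0, "ay": 0, "az": 0},
    {"fingers": 0, "dx": 0.09, "dy": -1.7, "dz": 0, "ax": 0, "ay": 0, "az": 0},
    {"fingers": 0, "dx": 0.13, "dy": -2.3, "dz": 0, "ax": 0, "ay": 0, "az": 0},
    {"fingers": 0, "dx": 0.16, "dy": -2.9, "dz": 0, "ax": 0, "ay": 0, "az": 0},
    {"fingers": 0, "dx": 0.19, "dy": -3.5, "dz": 0, "ax": 0, "ay": 0, "az": 0},
    {"fingers": 0, "dx": 0.22, "dy": -4.1, "dz": 0, "ax": 0, "ay": 0, "az": 0},
    {"fingers": 0, "dx": 0.26, "dy": -4.7, "dz": 0, "ax": 0, "ay": 0, "az": 0},
  ],
)

```text
time: 18.6
eef_pos: [0.4734, -0.2877, 0.0424]
eef_rot: [-2.199, -2.244, -0.0]
ft_force: [0.4, 1.8, 2.7]
finger_gap: -0.0
grasp_force: 1.4
```

Call:
move_arm(
  plan=[
    {"fingers": 0, "dx": 0.03, "dy": -0.5, "dz": 0, "ax": 0, "ay": 0, "az": 0},
    {"fingers": 0, "dx": 0.06, "dy": -1.1, "dz": 0, "ax": 0, "ay": 0, "az": 0},
    {"fingers": 0, "dx": 0.09, "dy": -1.7, "dz": 0, "ax": 0, "ay": 0, "az": 0},
    {"fingers": 0, "dx": 0.12, "dy": -2.2, "dz": 0, "ax": 0, "ay": 0, "az": 0},
    {"fingers": 0, "dx": 0.14, "dy": -2.45, "dz": 0, "ax": 0, "ay": 0, "az": 0},
    {"fingers": 0, "dx": 0.14, "dy": -2.45, "dz": 0, "ax": 0, "ay": 0, "az": 0},
  ],
)

```text
time: 19.35
eef_pos: [0.4749, -0.3124, 0.0425]
eef_rot: [2.198, 2.244, -0.001]
ft_force: [-1.2, -0.4, 2.6]
finger_gap: 0.003
grasp_force: 1.4
```

```bash
python3 f.py; python3 - <<'E'
from h import *
e=arm.grab_frame('side');p=arm.observe()['eef_pos'];print(proj(e,p+[0,0,.035]),proj(e,[.473,-.314,.077]))
g=e['frame'].mean(2).astype(int)
for r in range(112,134,2): print(r,g[r,384:410])
E
```

```text
[-0.55 -1.51  2.32] [0.59 0.68 0.52] [ 0.4749 -0.3124  0.0425] [ 0.4749 -0.3124  0.0426] 19.55 [  1.01 -48.03 -22.8 ] to2,3 cm [[0.01, -0.06], [13.59, 0.69]]
[395.25413439 126.39839025] [395.96223474 126.31462333]
112 [ 91  44  16  13  11   9   9  11  13   7  13   7  47 120 114  51  15  10
  13  10   9  15  14  14  14   9]
114 [161 131  78  39  28  33  32  17   9  10  10   7  23  53  47  19  11  10
  11   8  12  14  13  10   9  11]
116 [165 165 162 148 150 158 145 102  45  16  11  10  11  15   8  10   6  12
  16  24  27  22  19  17  19  48]
118 [167 166 165 166 167 166 164 138  82  28  27  40  32  27  30  20  15  36
  93 138 154 136 111 102 113 141]
120 [166 166 166 166 167 167 162 120  51  23  39  47  31  39  45  28  34  99
 146 164 165 165 164 163 162 162]
122 [164 166 165 165 166 165 156 109  39  26  43  37  29  41  40  21  48 125
 160 163 163 163 162 162 162 162]
124 [ 88  93  97 105 108 116 101  60  24  35  47  36  35  46  39  24  61 129
 159 161 162 163 161 162 162 162]
126 [ 78  78  76  72  70  70  71  60  49  49  46  29  39  47  40  57 110 148
 162 163 162 162 162 163 162 162]
128 [ 60  59  61  58  60  66  71  71  67  62  55  46  49  62  90 133 157 162
 163 162 162 163 163 162 162 162]
130 [ 48  48  49  50  48  50  49  51  60  72  79  79  81  85 113 145 162 162
 163 162 163 162 162 162 162 163]
132 [ 50  50  50  49  47  50  50  59  76  92 100 105 120 132 135 150 161 162
 162 162 163 163 163 163 162 162]
```

Second corner reached, and the tip column matches to within 1 px. Now along the short side.

Call:
move_arm(
  plan=[
    {"fingers": 0, "dx": 0.4, "dy": 0, "dz": 0, "ax": 0, "ay": 0, "az": 0},
    {"fingers": 0, "dx": 1, "dy": 0.03, "dz": 0, "ax": 0, "ay": 0, "az": 0},
    {"fingers": 0, "dx": 1.6, "dy": 0.06, "dz": 0, "ax": 0, "ay": 0, "az": 0},
    {"fingers": 0, "dx": 2.2, "dy": 0.1, "dz": 0, "ax": 0, "ay": 0, "az": 0},
    {"fingers": 0, "dx": 2.8, "dy": 0.14, "dz": 0, "ax": 0, "ay": 0, "az": 0},
    {"fingers": 0, "dx": 3.4, "dy": 0.17, "dz": 0, "ax": 0, "ay": 0, "az": 0},
    {"fingers": 0, "dx": 4, "dy": 0.2, "dz": 0, "ax": 0, "ay": 0, "az": 0},
    {"fingers": 0, "dx": 4.6, "dy": 0.23, "dz": 0, "ax": 0, "ay": 0, "az": 0},
  ],
)

```text
time: 20.6
eef_pos: [0.5212, -0.3095, 0.0424]
eef_rot: [-2.199, -2.244, -0.0]
ft_force: [-1.6, 0.2, 3.4]
finger_gap: 0.004
grasp_force: 1.4
```

```bash
python3 f.py
```

```text
[0.99 0.41 2.07] [1.14 0.69 0.52] [ 0.522  -0.3095  0.0425] [ 0.5219 -0.3096  0.0427] 20.8 [ -0.82 -51.69 -23.3 ] to2,3 cm [[-4.69, -0.34], [8.89, 0.41]]
```

Call:
move_arm(
  plan=[
    {"fingers": 0, "dx": 0.5, "dy": 0.02, "dz": 0, "ax": 0, "ay": 0, "az": 0},
    {"fingers": 0, "dx": 1.1, "dy": 0.05, "dz": 0, "ax": 0, "ay": 0, "az": 0},
    {"fingers": 0, "dx": 1.7, "dy": 0.08, "dz": 0, "ax": 0, "ay": 0, "az": 0},
    {"fingers": 0, "dx": 2.3, "dy": 0.12, "dz": 0, "ax": 0, "ay": 0, "az": 0},
    {"fingers": 0, "dx": 2.9, "dy": 0.15, "dz": 0, "ax": 0, "ay": 0, "az": 0},
    {"fingers": 0, "dx": 3.5, "dy": 0.18, "dz": 0, "ax": 0, "ay": 0, "az": 0},
    {"fingers": 0, "dx": 4.1, "dy": 0.21, "dz": 0, "ax": 0, "ay": 0, "az": 0},
    {"fingers": 0, "dx": 4.7, "dy": 0.24, "dz": 0, "ax": 0, "ay": 0, "az": 0},
  ],
)

```text
time: 21.8
eef_pos: [0.5683, -0.3071, 0.0424]
eef_rot: [2.198, 2.244, -0.0]
ft_force: [-1.6, -0.6, 3.5]
finger_gap: -0.002
grasp_force: 1.4
```

```bash
python3 f.py
```

```text
[1.32 0.57 2.96] [0.48 0.32 0.33] [ 0.569  -0.307   0.0425] [ 0.5689 -0.3071  0.0427] 22.0 [ -0.84 -55.64 -24.07] to2,3 cm [[-9.39, -0.59], [4.19, 0.16]]
```

Call:
move_arm(
  plan=[
    {"fingers": 0, "dx": 0.5, "dy": 0.02, "dz": 0, "ax": 0, "ay": 0, "az": 0},
    {"fingers": 0, "dx": 1.1, "dy": 0.04, "dz": 0, "ax": 0, "ay": 0, "az": 0},
    {"fingers": 0, "dx": 1.7, "dy": 0.06, "dz": 0, "ax": 0, "ay": 0, "az": 0},
    {"fingers": 0, "dx": 2.3, "dy": 0.08, "dz": 0, "ax": 0, "ay": 0, "az": 0},
    {"fingers": 0, "dx": 2.9, "dy": 0.1, "dz": 0, "ax": 0, "ay": 0, "az": 0},
    {"fingers": 0, "dx": 3.5, "dy": 0.13, "dz": 0, "ax": 0, "ay": 0, "az": 0},
    {"fingers": 0, "dx": 4, "dy": 0.15, "dz": 0, "ax": 0, "ay": 0, "az": 0},
    {"fingers": 0, "dx": 4.2, "dy": 0.16, "dz": 0, "ax": 0, "ay": 0, "az": 0},
  ],
)

```text
time: 23.0
eef_pos: [0.6102, -0.3055, 0.0424]
eef_rot: [2.198, 2.244, -0.0]
ft_force: [-1.7, -0.5, 2.4]
finger_gap: -0.001
grasp_force: 1.4
```

Call:
move_arm(
  plan=[
    {"fingers": 0, "dx": 0, "dy": 0, "dz": 0, "ax": 0, "ay": 0, "az": 0},
    {"fingers": 0, "dx": 0, "dy": 0, "dz": 0, "ax": 0, "ay": 0, "az": 0},
    {"fingers": 0, "dx": 0, "dy": 0, "dz": 0, "ax": 0, "ay": 0, "az": 0},
  ],
)

```text
time: 23.38
eef_pos: [0.6103, -0.3055, 0.0427]
eef_rot: [2.198, 2.243, 0.001]
ft_force: [1.7, 1.2, 3.2]
finger_gap: 0.0
grasp_force: 1.3
```

```bash
python3 f.py; python3 - <<'E'
from h import *
e=arm.grab_frame('side');p=arm.observe()['eef_pos'];print(proj(e,p+[0,0,.035]),proj(e,[.6088,-.3065,.077]))
g=e['frame'].mean(2).astype(int)
for r in range(112,128,2): print(r,g[r,334:362])
E
```

```text
[1.73 0.98 2.05] [0.65 0.22 0.2 ] [ 0.6103 -0.3055  0.0427] [ 0.6102 -0.3055  0.0426] 23.575 [ -0.98 -59.38 -24.87] to2,3 cm [[-13.52, -0.75], [0.06, -0.0]]
[347.40771259 120.53674035] [347.94444261 120.56176478]
112 [172 171 171 170 172 173 171 170 147  92  32  29  39  32  33  33  21  11
  32  95 144 148 123 109 117 148 167 171]
114 [171 171 171 172 173 172 173 170 145  88  31  41  47  33  41  48  33  17
  51 132 168 172 172 172 172 172 173 172]
116 [168 170 170 171 171 172 171 168 134  72  29  41  43  32  41  44  27  16
  58 134 169 173 171 173 173 171 169 168]
118 [122 141 161 169 170 169 168 165 133  73  31  41  42  32  40  42  27  34
 100 151 168 172 171 169 170 168 168 168]
120 [116 115 118 124 143 158 166 171 166 137  98  71  44  31  44  42  29  36
  77 103 113 121 125 138 148 150 151 151]
122 [114 115 114 115 115 115 122 143 158 162 140  94  60  48  53  61  67  71
  74  72  70  70  71  71  70  72  73  72]
124 [113 114 114 115 113 115 115 115 113 114 105  89  81  81  82  80  80  70
  58  56  57  62  69  72  77  79  76  70]
126 [106 107 110 111 112 113 113 110 102  98 102 105 105 106 122 123  94  64
  52  50  52  53  52  52  53  54  52  49]
```

The tip is on the third corner at (347, 122), pressing with about 2–3 N. Handing in.

```bash
python3 -c "
from plant import arm
print(arm.finish_job())"
```

```text
the job is handed in; nothing more can be done
None
```

I handed the job in at about 24 s: the closed fingertips slid from the ear corner along the long side, round the second corner and along the short side without lifting off, and now rest on the third corner at about 2–3 N, so the pan sinks about 2–3 mm. No verdict was returned.

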